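Clamp a heat sink in a bench screw press: touch, then half a turn

TASK

The tray of the bench screw press is pulled out, with a heat sink sitting on the circuit board in its nest. Push the tray by its post fully home against the stop, then wind the crank clockwise until the press foot just touches the heat sink, and from that touch give the crank half a turn more, never much past it; then let go and leave it clamped. Leave the other things on the bench where they are.

Things in the scene. Friction and masses are not known exactly. Their poses are not given: they have to be found in the camera images.
- press: grey bench screw press, fixed. Origin on the screw's vertical axis, at the bench surface; z up, y from the screw to the column (60 to 105 mm from the axis). Head 150 to 195 mm high, reaching 35 mm in front of the axis. Below it hangs a sprung round foot, 44 mm across; it starts 6 to 42 mm above the heat sink when that is under it: the stem is set differently each time, so feel for the touch
- stop (a point): middle of the face of the press's steel tray stop, 45 mm from the screw axis on the column side, 30 mm above the bench. The slideway (bed 20 mm high, rails 94 mm apart, 12 mm tall) runs from here to 200 mm beyond the screw axis, along the press's y
- crank_hub (a point): point on the screw axis in the middle of the two-armed crank (one arm has the knob, the other a counterweight). Crank, screw and foot go down together, 20 mm a turn, clockwise from above
- crank (a joint): angle of the crank in rad, growing clockwise from above (winding down); at 0 the knob is on the press's +x side; starts between -2.6 and 1.4. Steady drag 0.45 N m (7.5 N at the knob); it stays where it is left. At the touch the drag jumps by 0.24 N m (4 N at the knob: the foot is preloaded), then rises by some 0.13 N m (2 N) over the next half turn
- crank_grip (a point): middle of the crank's upright black knob, a cylinder 22 mm across and 50 mm tall that spins freely on its pin, 60 mm from the screw axis; 306 mm above the bench at crank angle 0, 20 mm lower for each turn clockwise. The crank's arm lies directly under it. It can be held at one hand orientation all the way round
- tray: loose aluminium tray in the slideway, 90 mm wide, 210 mm long, 10 mm thick, 0.9 kg. Origin under the centre of its nest; axes as the press's. Home is against the stop, where the origin lies on the screw axis; it starts 45 to 80 mm out, towards the press's -y
- tray_grip (a point): upright steel post on the tray's outer end, 18 mm across, 60 mm tall (its top 90 mm above the bench), 155 mm out from the tray's origin along -y; the point is 65 mm above the bench, 45 mm above the tray's underside
- heatsink: aluminium finned heat sink, 60 x 60 mm, 30 mm tall, loose in the tray's nest (12 mm rim, 2 mm play); origin at the centre of its underside, 34 mm above the bench
- spare_sink: a second finned heat sink like the one in the tray, lying on the bench beside the press; not to be used; leave alone
- screwdriver: loose screwdriver beside the press; leave alone
- paste_jar: small round jar, 52 mm across, 60 mm tall, beside the press; leave alone
- tape_roll: roll of tape, 90 mm across, 24 mm tall; leave alone
- meter: hand-held multimeter, 85 x 160 x 34 mm; leave alone
- fan: square fan, 92 mm, 25 mm thick; leave alone
- wrench: loose wrench; leave alone
Mind the look-alikes: they are no part of the job. There is more than one size of the tray; the job needs the smaller. Leave any blue or purple look-alike of the heatsink alone.

How it is judged:
By the outcome, as a careful person would: the job done as asked, in the order asked, and still so for the second after the job is handed in, with the robot touching nothing.
It also fails if it takes over 72 s, if anything falls off the work surface, if the arm or the gripper's body presses on something with over 40 N, if the wrist force passes 120 N, or if a joint passes its speed limit or range.

ROBOT

A 6-joint arm with a two-finger parallel gripper is mounted at the origin on the work surface. World frame = base frame: x ahead of the robot, y to its left, z up, the work surface at z = 0. Lengths are in m, angles in rad, forces in N, time in s.
With the tool pointing down it reaches from about 0.25 to 0.725 m from the base axis. Payload 4 kg.
Tool frame: the origin (TCP) lies on the centre line of the jaws, within the pads' length; the fingertips stand 14 mm ahead of it and the grasp point (between the pads) lies 5 mm behind it; z points along the fingers, x is the direction in which the jaws open and shut, and the axes are right-handed (so a half turn about z gives the same grasp; the last joint's range is limited). The gripper opens to 85 mm and grips with 20 to 120 N. Pads are 22 mm wide; open, the fingers measure 114 mm over their backs; the gripper's body (76 mm by 85 mm) begins 54 mm behind the grasp point. The pads swing forward as they close: fully open they stand 13 mm farther back than shut.
Start: joints at [0, 0.241, 0.005, 1.335, 0, 1.571], TCP at [0.5, -0, 0.245] pointing down, gripper open.
Joint ranges: [-2.72, 2.72], [-1.05, 1.87], [-1.09, 1.28], [-1.99, 2.15], [-1.42, 1.44], [-3.14, 3.14]. Speed limits (rad/s): [2.79, 2.79, 3.14, 3.14, 3.14, 3.14].

INTERFACE

Orientations are given as a unit quaternion [x, y, z, w].
In Python, from workcell import bot gives the robot as it stands.
- The arm moves only by the tool play_rows, never from a script. Its argument "motion" is a list of rows, each an object with "fingers": the closure, from -1 (fully open) to 1 (shut), so that 0 is half open; "translation": the shift along the tool's x, y, z in cm, a list of three; "roll": the turn about the tool's z in degrees. A call has 1 to 20 rows; each row is the pose to reach, as a shift and turn from the pose commanded when the call began, along the tool's axes at that moment; what a row does not reach only later rows make up. A row lasts 1/12 s, in which the tool goes at most 41.7 mm and 7.16 degrees, less where a joint would pass 70% of its speed; a pose out of reach is approached as far as the arm can. A call with a gripper value outside its range is refused whole. The fingers move at their own pace and stop on an object; the grip force is fixed at half the most. Time passes only in rows, so rows that repeat a pose let the fingers close. It gives the time, the measured TCP pose, the force and the opening at its end, in the units of the state.
- bot.get_obs(): the state, without advancing time (a new reading comes with each control period).
- bot.camera(name): name is "scene" or "side" or "wrist"; returns a dict with "pixels" (384x512x3 uint8, red, green, blue), "intrinsics" (3x3 intrinsics, pixels), "k1" (the pictures are not rectified: a ray, as slopes to the right and down, at radius r is drawn at 1 + k1 r^2 times it, then the intrinsics apply), "world_to_cam" (4x4, takes a point from world to camera coordinates). Camera axes: x right, y down, z forward; pixel columns grow to the right and rows downward; lengths in m; the calibration is good to about 2 mm. A picture is of the moment at which its call begins. There is no depth.
- bot.job_done(): hands the job in, once; it reports no verdict.
The state is a dict: "clock": time; "joint_pos": joint angles; "joint_vel": joint speeds; "tau": joint torques, N m; "eef_pos": TCP position; "tool_rot": TCP orientation; "ft_force": force on the tool from outside, world axes, zero at the start; "ft_torque": the same for the moment, N m; "grip_width": finger opening in m.
Only numpy, scipy, OpenCV 4.12 (cv2) and the standard library are available. Lean on these libraries where they do the work, as an engineer would, in place of code of your own. Each camera call takes 0.05 s, during which the arm holds its last target. There are 200 camera calls.

## Working session

There is one attempt and no reset: what is moved stays moved. The work goes in short steps, Python scripts to look and compute and a tool call to move; the robot and the scene stay as the last step left them, time stands still between calls to the robot, and variables do not carry over. Pictures are saved under pics/ and viewed, about 8 in all and at most 12, crops included, and the job is handed in when it is done.

Besides the shell and the picture viewer there is one more tool, called after ">>>" by a JSON object that holds its "name" and its "arguments", one argument or row to a line. play_rows: Moves the arm, as the interface text tells. Its arguments: {"type":"object","properties":{"motion":{"type":"array","items":{"type":"object","properties":{"fingers":{"type":"number"},"translation":{"type":"array","items":{"type":"number"}},"roll":{"type":"number"}}}}},"required":["motion"]}

```bash
mkdir -p pics; ls; cat > h.py <<'E'
import numpy as np, cv2
from workcell import bot
def snap(name,f):
    c=bot.camera(name); cv2.imwrite(f'pics/{f}.png',c['pixels'][:,:,::-1]); np.savez(f'pics/{f}.npz',K=c['intrinsics'],k1=c['k1'],T=c['world_to_cam']); return c
def load(f):
    d=np.load(f'pics/{f}.npz'); return d['K'],float(d['k1']),d['T']
def ray(f,u,v):
    K,k1,T=load(f)
    p=cv2.undistortPoints(np.array([[[u,v]]],float),K,np.array([k1,0,0,0,0.]))[0,0]
    R=T[:3,:3];t=T[:3,3]
    return -R.T@t, R.T@np.array([p[0],p[1],1])
def onz(f,u,v,z):
    o,d=ray(f,u,v); return o+d*(z-o[2])/d[2]
def proj(f,P):
    K,k1,T=load(f); return cv2.projectPoints(np.array(P,float).reshape(-1,1,3),cv2.Rodrigues(T[:3,:3])[0],T[:3,3],K,np.array([k1,0,0,0,0.]))[0][:,0]
def tri(a,b):
    (o1,d1),(o2,d2)=ray(*a),ray(*b)
    s=np.linalg.lstsq(np.c_[d1,-d2],o2-o1,rcond=None)[0]
    p,q=o1+d1*s[0],o2+d2*s[1]; return (p+q)/2,np.linalg.norm(p-q)
E
python3 - <<'E'
from h import *
print(bot.get_obs())
a=snap('scene','s1');b=snap('side','d1')
for f in('s1','d1'):
    K,k1,T=load(f); print(K[0,0],k1,(-T[:3,:3].T@T[:3,3]).round(3))
E
```

```text
pics
{'clock': 0.0, 'joint_pos': array([ 2.87383276e-05,  2.41425543e-01,  3.73308444e-03,  1.33520659e+00,
       -1.41116606e-05,  1.57081123e+00]), 'joint_vel': array([ 7.59904537e-04,  5.63219472e-04, -8.67916387e-05,  1.26410094e-03,
       -1.63617144e-03,  2.11214222e-03]), 'tau': array([ 5.50268451e-04, -3.72315860e+01,  2.52406776e+01,  1.67737965e-02,
        2.29149265e-05,  1.14679995e-05]), 'eef_pos': array([4.99398528e-01, 1.02665527e-05, 2.44410039e-01]), 'tool_rot': array([ 9.99999447e-01,  6.92345498e-06, -1.05136234e-03,  7.07876953e-06]), 'ft_force': array([-0.87898265,  0.63675076,  0.16018866]), 'ft_torque': array([ 0.01462981, -0.04421954, -0.01438208]), 'grip_width': 0.0853356154579527}
383.313594780171 0.014856318047573022 [ 1.156 -0.501  0.967]
487.20356910779884 -0.10053347122177368 [0.414 1.004 1.23 ]
```

View pics/s1.png

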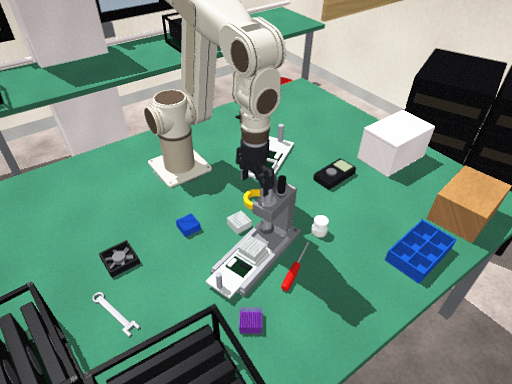

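View pics/d1.png

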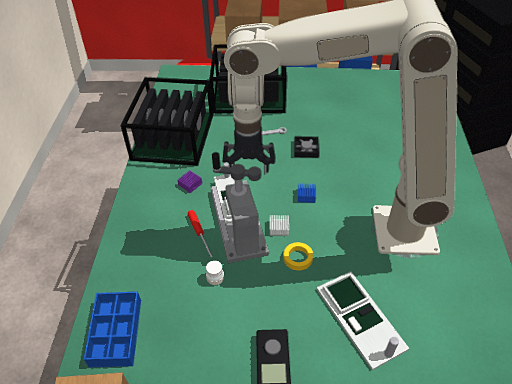

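The scene view shows the press at about (270,220). The tray in its slideway has a grey sink at (253,245) and a post near (219,283), and the crank knob is near (282,184).

Look-alikes in the scene view:
- larger loose tray at (275,152)
- spare grey sink at (238,222)
- blue sink at (188,225)
- purple sink at (250,320)

I choose the tray in the slideway and will check it in a close crop.

```bash
python3 - <<'E'
import cv2,numpy as np
a=cv2.imread('pics/s1.png')[165:305,195:325]; b=cv2.imread('pics/d1.png')[140:270,180:310]
a=cv2.resize(a,(400,431),interpolation=cv2.INTER_CUBIC);b=cv2.resize(b,(400,400),interpolation=cv2.INTER_CUBIC)
o=np.zeros((431,800,3),np.uint8);o[:,:400]=a;o[:400,400:]=b;cv2.imwrite('pics/c1.png',o)
E
```

```text
(no output)
```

View pics/c1.png

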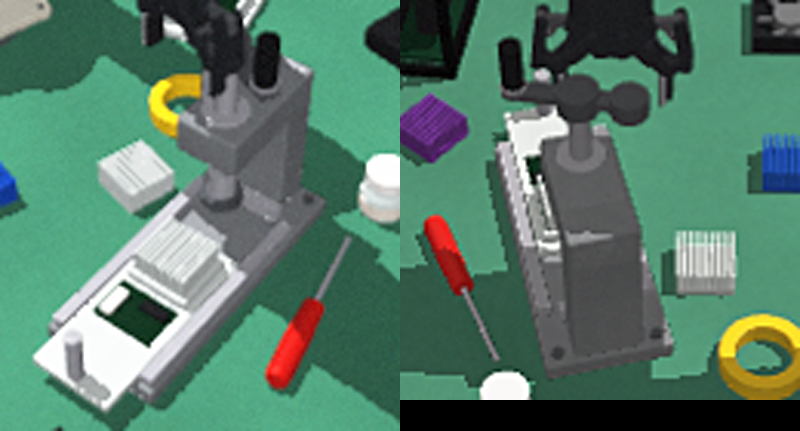

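The crop confirms the smaller tray: it sits in the slideway with the grey sink in its nest and the post at crop (73,358). The black upright knob is at crop (266,62) in the scene view and (511,64) in the side view.

```bash
python3 - <<'E'
from h import *
L=lambda x,y:('s1',195+x/3.077-.0,165+y/3.077); R=lambda x,y:('d1',180+(x-400)/3.077,140+y/3.077)
print('knob mid',tri(L(265.5,62),R(511,64)))
print('knob top',tri(L(268,38),R(509,42)))
print('post top',onz(*L(72,337),.09)); print('post bot',onz(*L(77,378),.03)); 
print('rail R',onz(*L(147,390),.032),onz(*L(310,197),.032))
print('rail L',onz(*L(52,325),.032),onz(*L(178,205),.032))
print('side base corners',onz(*R(552,372),.0),onz(*R(672,350),.0))
print('bolts',onz(*R(558,353),.02),onz(*R(655,333),.02))
print('column top rear corners',onz(*R(566,241),.195),onz(*R(640,234),.195))
E
```

```text
knob mid (array([0.58960188, 0.02146574, 0.30284274]), np.float64(0.0011485316330434566))
knob top (array([0.58966254, 0.02172118, 0.32976392]), np.float64(0.0016132326745586408))
post top [ 0.59740842 -0.19225697  0.09      ]
post bot [ 0.60063168 -0.19223809  0.03      ]
rail R [ 0.65054205 -0.14799666  0.032     ] [0.5577832  0.13230089 0.032     ]
rail L [ 0.53739039 -0.17984836  0.032     ] [0.48402745 0.01075245 0.032     ]
side base corners [ 5.56320824e-01  1.44106638e-01 -2.22044605e-16] [0.43797217 0.11177299 0.        ]
bolts [0.55012846 0.13503533 0.02      ] [0.4553285 0.1061589 0.02     ]
column top rear corners [0.53412493 0.13686418 0.195     ] [0.46785331 0.12565128 0.195     ]
```

>>> {"name": "play_rows", "arguments": {
  "motion": [
    {"translation": [0, 4, 0], "roll": 0, "fingers": -1},
    {"translation": [0, 8, 0], "roll": 0, "fingers": -1},
    {"translation": [2, 12, 0], "roll": 7, "fingers": -1},
    {"translation": [5, 16, 0], "roll": 14, "fingers": -1},
    {"translation": [9, 19, 0], "roll": 14, "fingers": -1},
    {"translation": [9.9, 19.2, 0], "roll": 14, "fingers": -1},
    {"translation": [9.9, 19.2, 0], "roll": 14, "fingers": -1}
  ]
}}

```text
clock: 0.68
eef_pos: [0.6018, -0.1955, 0.2419]
tool_rot: [0.992, -0.124, -0.001, 0.0]
ft_force: [-1.3, 0.2, -0.6]
grip_width: 0.0849
```

```bash
python3 - <<'E'
from h import *
print(bot.get_obs()['joint_pos'].round(3))
c=snap('wrist','w1');snap('scene','s2');snap('side','d2')
w=cv2.imread('pics/w1.png');cv2.imwrite('pics/w1v.png',w)
a=cv2.imread('pics/s2.png')[165:305,195:325]; b=cv2.imread('pics/d2.png')[140:270,180:310]
a=cv2.resize(a,(400,431),interpolation=cv2.INTER_CUBIC);b=cv2.resize(b,(400,400),interpolation=cv2.INTER_CUBIC)
o=np.zeros((431,800,3),np.uint8);o[:,:400]=a;o[:400,400:]=b;cv2.imwrite('pics/c2.png',o)
E
```

```text
[-3.140e-01  5.160e-01  4.010e-01  1.457e+00 -1.000e-03  1.505e+00]
```

View pics/w1.png

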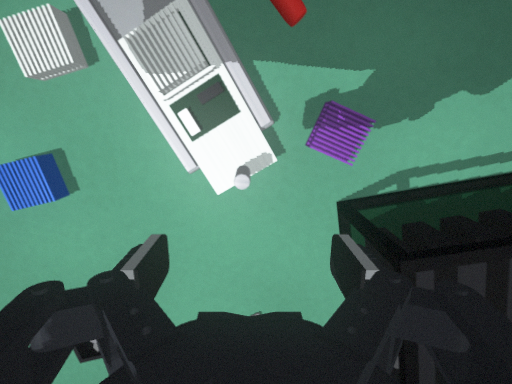

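View pics/c2.png

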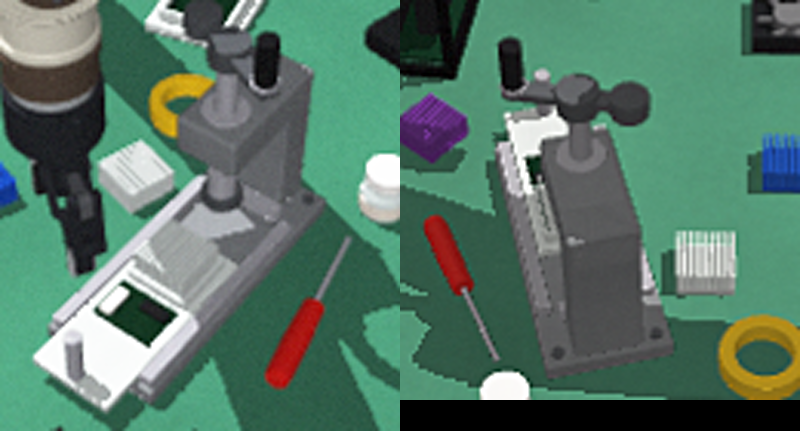

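The wrist view shows the post top at (242,180) and the tray axis running up and to the left. It also shows a tall black rack on the right to stay clear of. The second crop has the hub unobstructed at scene crop (231,48) and side crop (577,85).

```bash
python3 - <<'E'
from h import *
L=lambda x,y:('s2',195+x/3.077,165+y/3.077); R=lambda x,y:('d2',180+(x-400)/3.077,140+y/3.077)
print('post top w',onz('w1',242,181,.09),tri(('w1',242,181),L(72,337)), 'side',tri(('w1',242,181),R(543,74)))
print('knob mid',tri(L(265.5,62),R(511,64)))
print('hub',tri(L(231,48),R(577,88)))
print('rail ends w',onz('w1',193,168,.032),onz('w1',270,122,.032),'inner',onz('w1',81,5,.032),onz('w1',190,168,.032))
print('tray corners',onz('w1',219,194,.03),onz('w1',276,160,.03))
print('stem/foot',proj('s2',[[.531,.03,.1],[.531,.03,.28]]),'crop foot at',195+222/3.077,165+195/3.077)
E
```

```text
post top w [ 0.59489655 -0.18979359  0.09      ] (array([ 0.59454975, -0.19070797,  0.08554755]), np.float64(5.7761491197735465e-05)) side (array([ 0.59353225, -0.19038218,  0.08911139]), np.float64(0.0026783650606421816))
knob mid (array([0.58960188, 0.02146574, 0.30284274]), np.float64(0.0011485316330434566))
hub (array([0.53245786, 0.02726666, 0.2783369 ]), np.float64(0.006717896256041601))
rail ends w [ 0.5343526  -0.17056137  0.032     ] [ 0.64128842 -0.13969767  0.032     ] inner [0.47087065 0.02829984 0.032     ] [ 0.53068316 -0.16963607  0.032     ]
tray corners [ 0.5564839  -0.21184883  0.03      ] [ 0.6383353  -0.18668318  0.03      ]
stem/foot [[267.11162815 223.29860791]
 [269.52415312 178.85184723]] crop foot at 267.1481962950926 228.3734156646084
```

>>> {"name": "play_rows", "arguments": {
  "motion": [
    {"translation": [-0.5, -0.2, 1], "roll": 7, "fingers": -1},
    {"translation": [-0.5, -0.2, 2], "roll": 14, "fingers": -1},
    {"translation": [-0.5, -0.2, 4], "roll": 21, "fingers": -1},
    {"translation": [-0.5, -0.2, 5], "roll": 28, "fingers": -1},
    {"translation": [-0.5, -0.2, 6], "roll": 35, "fingers": -1},
    {"translation": [-0.5, -0.2, 7], "roll": 42, "fingers": -1},
    {"translation": [-0.5, -0.2, 8], "roll": 49, "fingers": -1},
    {"translation": [-0.5, -0.2, 9], "roll": 56, "fingers": -1},
    {"translation": [-0.5, -0.2, 10], "roll": 59.3, "fingers": -1},
    {"translation": [-0.5, -0.2, 10], "roll": 59.3, "fingers": -1},
    {"translation": [-0.5, -0.2, 10], "roll": 59.3, "fingers": -1}
  ]
}}

```text
clock: 1.75
eef_pos: [0.5935, -0.1877, 0.1456]
tool_rot: [0.803, -0.596, -0.001, 0.0]
ft_force: [-0.1, -0.8, 0.8]
grip_width: 0.0854
```

```bash
python3 - <<'E'
from h import *
snap('wrist','w2'); o=bot.get_obs(); print(o['joint_pos'].round(3),o['eef_pos'],o['tool_rot'],proj('w2',[.595,-.191,.09]))
E
```

```text
[-0.307  0.538  0.187  1.219  0.     2.541] [ 0.59423014 -0.18807016  0.14632481] [ 8.03040377e-01 -5.95924568e-01  2.31601581e-04 -9.09355853e-05] [[254.78270646 214.42276174]]
```

View pics/w2.png

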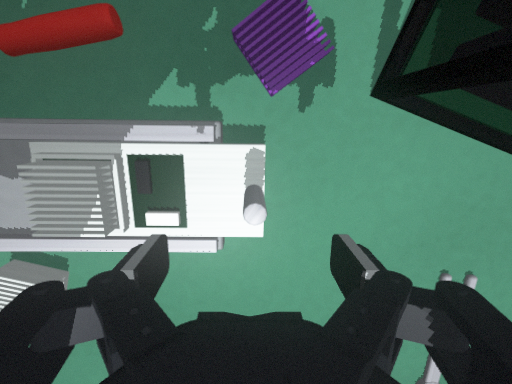

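The wrist view shows the post top at (255,214), where my estimate projects, and the rails are parallel to the jaws. I'll descend and grip.

>>> {"name": "play_rows", "arguments": {
  "motion": [
    {"translation": [0.3, 0, 2.5], "roll": 0, "fingers": -1},
    {"translation": [0.3, 0, 5], "roll": 0, "fingers": -1},
    {"translation": [0.3, 0, 7], "roll": 0, "fingers": -1},
    {"translation": [0.3, 0, 8.4], "roll": 0, "fingers": -1},
    {"translation": [0.3, 0, 8.4], "roll": 0, "fingers": -1},
    {"translation": [0.3, 0, 8.4], "roll": 0, "fingers": 1},
    {"translation": [0.3, 0, 8.4], "roll": 0, "fingers": 1},
    {"translation": [0.3, 0, 8.4], "roll": 0, "fingers": 1},
    {"translation": [0.3, 0, 8.4], "roll": 0, "fingers": 1},
    {"translation": [0.3, 0, 8.4], "roll": 0, "fingers": 1},
    {"translation": [0.3, 0, 8.4], "roll": 0, "fingers": 1},
    {"translation": [0.3, 0, 8.4], "roll": 0, "fingers": 1},
    {"translation": [0.3, 0, 8.4], "roll": 0, "fingers": 1},
    {"translation": [0.3, 0, 8.4], "roll": 0, "fingers": 1}
  ]
}}

```text
clock: 2.97
eef_pos: [0.5959, -0.1913, 0.0625]
tool_rot: [0.802, -0.597, 0.0, -0.001]
ft_force: [-0.9, 2.8, 5.8]
grip_width: 0.0167
```

>>> {"name": "play_rows", "arguments": {
  "motion": [
    {"translation": [-0.5, 0, 0], "roll": 0, "fingers": 1},
    {"translation": [-1, 0, 0], "roll": 0, "fingers": 1},
    {"translation": [-1.5, 0, 0], "roll": 0, "fingers": 1},
    {"translation": [-2, 0, 0], "roll": 0, "fingers": 1},
    {"translation": [-2.5, 0, 0], "roll": 0, "fingers": 1},
    {"translation": [-3, 0, 0], "roll": 0, "fingers": 1},
    {"translation": [-3.5, 0, 0], "roll": 0, "fingers": 1},
    {"translation": [-4, 0, 0], "roll": 0, "fingers": 1},
    {"translation": [-4.5, 0, 0], "roll": 0, "fingers": 1},
    {"translation": [-5, 0, 0], "roll": 0, "fingers": 1},
    {"translation": [-5.5, 0, 0], "roll": 0, "fingers": 1},
    {"translation": [-6, 0, 0], "roll": 0, "fingers": 1},
    {"translation": [-6.3, 0, 0], "roll": 0, "fingers": 1},
    {"translation": [-6.5, 0, 0], "roll": 0, "fingers": 1},
    {"translation": [-6.5, 0, 0], "roll": 0, "fingers": 1}
  ]
}}

```text
clock: 4.22
eef_pos: [0.5784, -0.1314, 0.0626]
tool_rot: [0.802, -0.597, 0.003, 0.001]
ft_force: [2.2, -5.5, 3.0]
grip_width: 0.0169
```

>>> {"name": "play_rows", "arguments": {
  "motion": [
    {"translation": [-0.2, 0, 0], "roll": 0, "fingers": 1},
    {"translation": [-0.4, 0, 0], "roll": 0, "fingers": 1},
    {"translation": [-0.6, 0, 0], "roll": 0, "fingers": 1},
    {"translation": [-0.8, 0, 0], "roll": 0, "fingers": 1},
    {"translation": [-0.8, 0, 0], "roll": 0, "fingers": 1}
  ]
}}

```text
clock: 4.63
eef_pos: [0.5762, -0.124, 0.0626]
tool_rot: [0.802, -0.598, 0.003, 0.001]
ft_force: [1.9, -5.2, 3.5]
grip_width: 0.0164
```

>>> {"name": "play_rows", "arguments": {
  "motion": [
    {"translation": [-0.2, 0, 0], "roll": 0, "fingers": 1},
    {"translation": [-0.3, 0, 0], "roll": 0, "fingers": 1},
    {"translation": [-0.4, 0, 0], "roll": 0, "fingers": 1},
    {"translation": [-0.4, 0, 0], "roll": 0, "fingers": 1}
  ]
}}

```text
clock: 4.97
eef_pos: [0.5751, -0.1203, 0.0626]
tool_rot: [0.802, -0.598, 0.003, 0.001]
ft_force: [1.5, -6.3, 2.3]
grip_width: 0.0165
```

>>> {"name": "play_rows", "arguments": {
  "motion": [
    {"translation": [-0.1, 0, 0], "roll": 0, "fingers": 1},
    {"translation": [-0.2, 0, 0], "roll": 0, "fingers": 1},
    {"translation": [-0.3, 0, 0], "roll": 0, "fingers": 1},
    {"translation": [-0.3, 0, 0], "roll": 0, "fingers": 1}
  ]
}}

```text
clock: 5.3
eef_pos: [0.5745, -0.1181, 0.0626]
tool_rot: [0.802, -0.598, 0.004, 0.001]
ft_force: [1.4, -7.8, 0.7]
grip_width: 0.0168
```

>>> {"name": "play_rows", "arguments": {
  "motion": [
    {"translation": [-0.1, 0, 0], "roll": 0, "fingers": 1},
    {"translation": [-0.2, 0, 0], "roll": 0, "fingers": 1},
    {"translation": [-0.3, 0, 0], "roll": 0, "fingers": 1},
    {"translation": [-0.3, 0, 0], "roll": 0, "fingers": 1}
  ]
}}

```text
clock: 5.63
eef_pos: [0.5746, -0.1178, 0.0632]
tool_rot: [0.801, -0.598, 0.006, 0.002]
ft_force: [4.2, -14.3, 0.5]
grip_width: 0.0169
```

Force has risen to 15 N with no more travel, so that looks like the stop. One more small push to confirm, then release.

>>> {"name": "play_rows", "arguments": {
  "motion": [
    {"translation": [-0.15, 0, 0], "roll": 0, "fingers": 1},
    {"translation": [-0.3, 0, 0], "roll": 0, "fingers": 1},
    {"translation": [-0.3, 0, 0], "roll": 0, "fingers": 1}
  ]
}}

```text
clock: 5.88
eef_pos: [0.5747, -0.1176, 0.0641]
tool_rot: [0.801, -0.599, 0.008, 0.004]
ft_force: [5.4, -21.7, 2.1]
grip_width: 0.0164
```

>>> {"name": "play_rows", "arguments": {
  "motion": [
    {"translation": [0.3, 0, 0], "roll": 0, "fingers": 1},
    {"translation": [0.4, 0, 0], "roll": 0, "fingers": -0.3},
    {"translation": [0.4, 0, 0], "roll": 0, "fingers": -0.3},
    {"translation": [0.4, 0, 0], "roll": 0, "fingers": -0.3},
    {"translation": [0.4, 0, 0], "roll": 0, "fingers": -0.3},
    {"translation": [0.4, 0, 0], "roll": 0, "fingers": -0.3},
    {"translation": [0.4, 0, -2], "roll": 0, "fingers": -0.3},
    {"translation": [0.4, 0, -5], "roll": 0, "fingers": -0.3},
    {"translation": [0.4, 0, -9], "roll": -7, "fingers": 0},
    {"translation": [1, 0, -13], "roll": -14, "fingers": 0},
    {"translation": [2, 0, -17], "roll": -21, "fingers": 0},
    {"translation": [2, 0, -21], "roll": -28, "fingers": 0},
    {"translation": [2, 0, -25], "roll": -30, "fingers": 0},
    {"translation": [2, 0, -28], "roll": -30, "fingers": 0},
    {"translation": [2, 0, -31], "roll": -30, "fingers": 0},
    {"translation": [2, 0, -31], "roll": -30, "fingers": 0},
    {"translation": [2, 0, -31], "roll": -30, "fingers": 0}
  ]
}}

```text
clock: 7.3
eef_pos: [0.5774, -0.1282, 0.3735]
tool_rot: [0.93, -0.369, 0.002, -0.0]
ft_force: [-0.1, -0.1, -0.7]
grip_width: 0.0424
```

```bash
python3 - <<'E'
from h import *
snap('wrist','w3');snap('scene','s3');snap('side','d3'); o=bot.get_obs(); print(o['clock'],o['joint_pos'].round(3),o['eef_pos'],o['tool_rot'],o['ft_force'],o['grip_width'],proj('w3',[[.59,.0215,.33],[.531,.030,.28]]))
w=cv2.imread('pics/w3.png');a=cv2.imread('pics/s3.png')[165:305,195:325];a=cv2.resize(a,(288,310),interpolation=cv2.INTER_CUBIC)
o=np.zeros((384,800,3),np.uint8);o[:,:512]=w;o[:310,512:]=a;cv2.imwrite('pics/c3.png',o)
E
```

```text
7.45 [-0.219  0.432  0.596  1.738  0.     2.107] [ 0.57604278 -0.12809214  0.36943004] [ 9.29543546e-01 -3.68708424e-01 -1.68009943e-03  2.67116727e-04] [-0.94044756  0.16645052 -0.01430679] 0.04287721812963279 [[81.24202153 23.24034499]
 [63.43831546 96.32503451]]
```

View pics/c3.png

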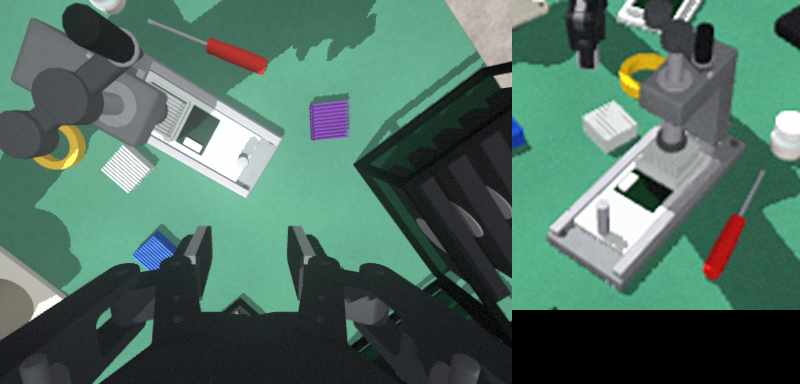

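The tray is home, with the sink under the foot and the post free. The knob top is at about (85,20) and the hub at (66,95) in the wrist view, both where my estimate projects. I'll go above the knob.

>>> {"name": "play_rows", "arguments": {
  "motion": [
    {"translation": [-2, -2.5, 0], "roll": 0, "fingers": 0},
    {"translation": [-4, -5, 0], "roll": 0, "fingers": 0},
    {"translation": [-6, -7.5, 0], "roll": 0, "fingers": 0},
    {"translation": [-8, -10, 0], "roll": 0, "fingers": 0},
    {"translation": [-9, -11.5, 0], "roll": 0, "fingers": 0},
    {"translation": [-9.3, -11.8, 0], "roll": 0, "fingers": 0},
    {"translation": [-9.3, -11.8, 0], "roll": 0, "fingers": 0},
    {"translation": [-9.3, -11.8, 0], "roll": 0, "fingers": 0}
  ]
}}

```text
clock: 8.12
eef_pos: [0.5893, 0.0209, 0.37]
tool_rot: [0.93, -0.369, -0.001, 0.001]
ft_force: [-0.3, -0.4, -0.0]
grip_width: 0.0429
```

>>> {"name": "play_rows", "arguments": {
  "motion": [
    {"translation": [0, 0, 2], "roll": 0, "fingers": 0},
    {"translation": [0, 0, 4], "roll": 0, "fingers": 0},
    {"translation": [0, 0, 5.5], "roll": 0, "fingers": 0},
    {"translation": [0, 0, 6.3], "roll": 0, "fingers": 0},
    {"translation": [0, 0, 6.3], "roll": 0, "fingers": 0},
    {"translation": [0, 0, 6.3], "roll": 0, "fingers": 1},
    {"translation": [0, 0, 6.3], "roll": 0, "fingers": 1},
    {"translation": [0, 0, 6.3], "roll": 0, "fingers": 1},
    {"translation": [0, 0, 6.3], "roll": 0, "fingers": 1},
    {"translation": [0, 0, 6.3], "roll": 0, "fingers": 1},
    {"translation": [0, 0, 6.3], "roll": 0, "fingers": 1},
    {"translation": [0, 0, 6.3], "roll": 0, "fingers": 1}
  ]
}}

```text
clock: 9.12
eef_pos: [0.5891, 0.0213, 0.3094]
tool_rot: [0.929, -0.369, -0.0, -0.0]
ft_force: [-5.6, 1.1, 2.0]
grip_width: 0.02
```

```bash
cat > plan.py <<'E'
import sys,json
from h import *
# a0..a1 crank angle deg (cw), n rows; commanded relative shifts in cm, tool axes, from the commanded pose at angle a0
def plan(a0,a1,n,cx=None):
    psi=np.radians(16.7); th=np.radians(-43.3)
    tx=np.array([np.cos(th),np.sin(th)]); ty=np.array([np.sin(th),-np.cos(th)])
    P=lambda a: .06*np.array([np.cos(psi-np.radians(a)),np.sin(psi-np.radians(a))])
    for a in np.linspace(a0,a1,n+1)[1:]:
        d=(P(a)-P(a0))*100
        print(round(a,1),[round(float(v),2) for v in (d@tx,d@ty,(a-a0)/360*2)])
if __name__=='__main__':
    o=bot.get_obs(); c=np.array([.5305,.0305]); r=o['eef_pos'][:2]-c; psi=np.radians(16.7)
    ang=psi-np.arctan2(r[1],r[0]); F=o['ft_force'][:2]
    print('t',round(o['clock'],2),'pos',o['eef_pos'].round(4),'R',round(np.hypot(*r)*1e3,1),'ang',round(np.degrees(ang),1),'F',o['ft_force'].round(1),
     'F rad,tan(resist)',round(F@r/np.hypot(*r),1),round(-(F@np.array([r[1],-r[0]]))/np.hypot(*r),1),'w',o['grip_width'].round(4))
    if len(sys.argv)>1: plan(*[float(x) for x in sys.argv[1:3]],int(sys.argv[3]))
E
python3 plan.py 25.3 115.3 18
```

```text
Traceback (most recent call last):
  File "plan.py", line 15, in <module>
    'F rad,tan(resist)',round(F@r/np.hypot(*r),1),round(-(F@np.array([r[1],-r[0]]))/np.hypot(*r),1),'w',o['grip_width'].round(4))
                                                                                                        ^^^^^^^^^^^^^^^^^^^^^
AttributeError: 'float' object has no attribute 'round'
```

```bash
sed -i "s/o\['grip_width'\].round(4)/round(float(o['grip_width']),4)/" plan.py; python3 plan.py 25 97 16; python3 - <<'E'
from h import *
a=np.array([.5305,.0305]);c=np.array([1.156,-.501]);u=(c-a)/np.linalg.norm(c-a)*.022
for z in (.064,.07,.08,.09,.1,.11,.12):
    p=proj('s3',[[*(a+u),z]])[0]; print(z,p.round(1),((p-[195,165])*3.077).round(0))
im=cv2.imread('pics/s3.png')[205:250,245:290]; cv2.imwrite('pics/f3.png',cv2.resize(im,(540,540),interpolation=cv2.INTER_CUBIC))
E
```

```text
t 9.12 pos [0.5891 0.0213 0.3094] R 59.4 ang 25.6 F [-5.6  1.1  2. ] F rad,tan(resist) -5.7 0.3 w 0.02
29.5 [0.25, 0.4, 0.03]
34.0 [0.48, 0.81, 0.05]
38.5 [0.67, 1.24, 0.07]
43.0 [0.82, 1.69, 0.1]
47.5 [0.94, 2.14, 0.12]
52.0 [1.03, 2.61, 0.15]
56.5 [1.07, 3.08, 0.17]
61.0 [1.08, 3.55, 0.2]
65.5 [1.06, 4.02, 0.23]
70.0 [0.99, 4.48, 0.25]
74.5 [0.89, 4.94, 0.28]
79.0 [0.76, 5.39, 0.3]
83.5 [0.59, 5.83, 0.33]
88.0 [0.38, 6.26, 0.35]
92.5 [0.15, 6.67, 0.38]
97.0 [-0.12, 7.05, 0.4]
0.064 [266.4 236.2] [220. 219.]
0.07 [266.5 234.9] [220. 215.]
0.08 [266.6 232.7] [220. 208.]
0.09 [266.7 230.6] [221. 202.]
0.1 [266.9 228.4] [221. 195.]
0.11 [267.  226.1] [221. 188.]
0.12 [267.1 223.9] [222. 181.]
```

View pics/f3.png

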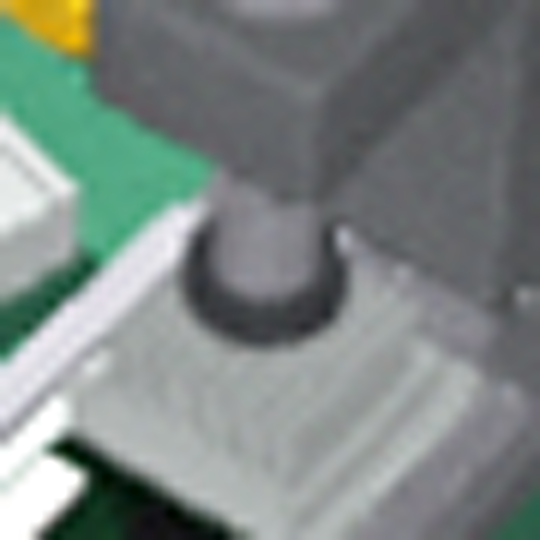

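The foot's lower edge is at row 233.9, which puts it at about z 0.075. That leaves a gap of roughly 10 mm, so I expect touch about half a turn on. I'll wind 72° first, then in smaller steps.

>>> {"name": "play_rows", "arguments": {
  "motion": [
    {"translation": [0.25, 0.4, 0.03], "roll": 0, "fingers": 1},
    {"translation": [0.48, 0.81, 0.05], "roll": 0, "fingers": 1},
    {"translation": [0.67, 1.24, 0.07], "roll": 0, "fingers": 1},
    {"translation": [0.82, 1.69, 0.1], "roll": 0, "fingers": 1},
    {"translation": [0.94, 2.14, 0.12], "roll": 0, "fingers": 1},
    {"translation": [1.03, 2.61, 0.15], "roll": 0, "fingers": 1},
    {"translation": [1.07, 3.08, 0.17], "roll": 0, "fingers": 1},
    {"translation": [1.08, 3.55, 0.2], "roll": 0, "fingers": 1}
  ]
}}

```text
clock: 9.78
eef_pos: [0.5746, -0.0098, 0.3075]
tool_rot: [0.93, -0.368, 0.001, -0.003]
ft_force: [1.2, 8.0, 0.3]
grip_width: 0.0204
```

```bash
python3 plan.py 61 97 8
```

```text
t 9.78 pos [ 0.5746 -0.0098  0.3075] R 59.7 ang 59.1 F [1.2 8.  0.3] F rad,tan(resist) -4.6 6.7 w 0.0204
65.5 [-0.03, 0.47, 0.03]
70.0 [-0.09, 0.94, 0.05]
74.5 [-0.19, 1.4, 0.07]
79.0 [-0.33, 1.85, 0.1]
83.5 [-0.5, 2.29, 0.12]
88.0 [-0.7, 2.71, 0.15]
92.5 [-0.94, 3.12, 0.17]
97.0 [-1.21, 3.51, 0.2]
```

>>> {"name": "play_rows", "arguments": {
  "motion": [
    {"translation": [-0.03, 0.47, 0.03], "roll": 0, "fingers": 1},
    {"translation": [-0.09, 0.94, 0.05], "roll": 0, "fingers": 1},
    {"translation": [-0.19, 1.4, 0.07], "roll": 0, "fingers": 1},
    {"translation": [-0.33, 1.85, 0.1], "roll": 0, "fingers": 1},
    {"translation": [-0.5, 2.29, 0.12], "roll": 0, "fingers": 1},
    {"translation": [-0.7, 2.71, 0.15], "roll": 0, "fingers": 1},
    {"translation": [-0.94, 3.12, 0.17], "roll": 0, "fingers": 1},
    {"translation": [-1.21, 3.51, 0.2], "roll": 0, "fingers": 1}
  ]
}}

```text
clock: 10.45
eef_pos: [0.5432, -0.0283, 0.3056]
tool_rot: [0.93, -0.368, 0.003, -0.002]
ft_force: [6.3, 4.1, -0.6]
grip_width: 0.0207
```

```bash
python3 plan.py 97 217 24
```

```text
t 10.45 pos [ 0.5432 -0.0283  0.3056] R 60.2 ang 94.5 F [ 6.3  4.1 -0.6] F rad,tan(resist) -2.6 7.0 w 0.0207
102.0 [-0.33, 0.4, 0.03]
107.0 [-0.7, 0.78, 0.06]
112.0 [-1.1, 1.12, 0.08]
117.0 [-1.52, 1.42, 0.11]
122.0 [-1.97, 1.69, 0.14]
127.0 [-2.45, 1.91, 0.17]
132.0 [-2.94, 2.1, 0.19]
137.0 [-3.44, 2.24, 0.22]
142.0 [-3.96, 2.33, 0.25]
147.0 [-4.48, 2.38, 0.28]
152.0 [-5.0, 2.39, 0.31]
157.0 [-5.52, 2.34, 0.33]
162.0 [-6.04, 2.26, 0.36]
167.0 [-6.55, 2.13, 0.39]
172.0 [-7.04, 1.95, 0.42]
177.0 [-7.52, 1.74, 0.44]
182.0 [-7.97, 1.48, 0.47]
187.0 [-8.4, 1.18, 0.5]
192.0 [-8.81, 0.85, 0.53]
197.0 [-9.18, 0.48, 0.56]
202.0 [-9.52, 0.08, 0.58]
207.0 [-9.82, -0.34, 0.61]
212.0 [-10.09, -0.79, 0.64]
217.0 [-10.31, -1.27, 0.67]
```

>>> {"name": "play_rows", "arguments": {
  "motion": [
    {"translation": [-0.33, 0.4, 0.03], "roll": 0, "fingers": 1},
    {"translation": [-0.7, 0.78, 0.06], "roll": 0, "fingers": 1},
    {"translation": [-1.1, 1.12, 0.08], "roll": 0, "fingers": 1},
    {"translation": [-1.52, 1.42, 0.11], "roll": 0, "fingers": 1},
    {"translation": [-1.97, 1.69, 0.14], "roll": 0, "fingers": 1}
  ]
}}

```text
clock: 10.87
eef_pos: [0.5176, -0.0286, 0.3042]
tool_rot: [0.929, -0.369, 0.004, -0.001]
ft_force: [5.9, 0.1, -0.5]
grip_width: 0.0207
```

```bash
python3 plan.py 122 182 12
```

```text
t 10.87 pos [ 0.5176 -0.0286  0.3042] R 60.4 ang 119.0 F [ 5.9  0.1 -0.5] F rad,tan(resist) -1.3 5.7 w 0.0207
127.0 [-0.47, 0.23, 0.03]
132.0 [-0.96, 0.41, 0.06]
137.0 [-1.47, 0.55, 0.08]
142.0 [-1.98, 0.64, 0.11]
147.0 [-2.5, 0.69, 0.14]
152.0 [-3.03, 0.7, 0.17]
157.0 [-3.55, 0.66, 0.19]
162.0 [-4.06, 0.57, 0.22]
167.0 [-4.57, 0.44, 0.25]
172.0 [-5.06, 0.27, 0.28]
177.0 [-5.54, 0.05, 0.31]
182.0 [-6.0, -0.21, 0.33]
```

>>> {"name": "play_rows", "arguments": {
  "motion": [
    {"translation": [-0.47, 0.23, 0.03], "roll": 0, "fingers": 1},
    {"translation": [-0.96, 0.41, 0.06], "roll": 0, "fingers": 1},
    {"translation": [-1.47, 0.55, 0.08], "roll": 0, "fingers": 1}
  ]
}}

```text
clock: 11.12
eef_pos: [0.5029, -0.0234, 0.3034]
tool_rot: [0.929, -0.369, 0.004, 0.0]
ft_force: [5.0, -3.7, -1.7]
grip_width: 0.0206
```

```bash
python3 plan.py 137 152 3;  python3 plan.py 152 167 3;python3 plan.py 167 182 3;python3 plan.py 182 197 3;python3 plan.py 197 212 3;python3 plan.py 212 227 3;python3 plan.py 227 242 3; python3 plan.py 242 257 3
```

```text
t 11.12 pos [ 0.5029 -0.0234  0.3034] R 60.6 ang 133.8 F [ 5.  -3.7 -1.7] F rad,tan(resist) 1.0 6.2 w 0.0206
142.0 [-0.51, 0.1, 0.03]
147.0 [-1.04, 0.15, 0.06]
152.0 [-1.56, 0.15, 0.08]
t 11.12 pos [ 0.5029 -0.0234  0.3034] R 60.6 ang 133.8 F [ 5.  -3.7 -1.7] F rad,tan(resist) 1.0 6.2 w 0.0206
157.0 [-0.52, -0.04, 0.03]
162.0 [-1.04, -0.13, 0.06]
167.0 [-1.54, -0.26, 0.08]
t 11.12 pos [ 0.5029 -0.0234  0.3034] R 60.6 ang 133.8 F [ 5.  -3.7 -1.7] F rad,tan(resist) 1.0 6.2 w 0.0206
172.0 [-0.49, -0.17, 0.03]
177.0 [-0.97, -0.39, 0.06]
182.0 [-1.43, -0.65, 0.08]
t 11.12 pos [ 0.5029 -0.0234  0.3034] R 60.6 ang 133.8 F [ 5.  -3.7 -1.7] F rad,tan(resist) 1.0 6.2 w 0.0206
187.0 [-0.43, -0.3, 0.03]
192.0 [-0.84, -0.63, 0.06]
197.0 [-1.21, -1.0, 0.08]
t 11.12 pos [ 0.5029 -0.0234  0.3034] R 60.6 ang 133.8 F [ 5.  -3.7 -1.7] F rad,tan(resist) 1.0 6.2 w 0.0206
202.0 [-0.34, -0.4, 0.03]
207.0 [-0.64, -0.82, 0.06]
212.0 [-0.91, -1.28, 0.08]
t 11.12 pos [ 0.5029 -0.0234  0.3034] R 60.6 ang 133.8 F [ 5.  -3.7 -1.7] F rad,tan(resist) 1.0 6.2 w 0.0206
217.0 [-0.23, -0.47, 0.03]
222.0 [-0.41, -0.96, 0.06]
227.0 [-0.55, -1.47, 0.08]
t 11.12 pos [ 0.5029 -0.0234  0.3034] R 60.6 ang 133.8 F [ 5.  -3.7 -1.7] F rad,tan(resist) 1.0 6.2 w 0.0206
232.0 [-0.1, -0.51, 0.03]
237.0 [-0.15, -1.04, 0.06]
242.0 [-0.15, -1.56, 0.08]
t 11.12 pos [ 0.5029 -0.0234  0.3034] R 60.6 ang 133.8 F [ 5.  -3.7 -1.7] F rad,tan(resist) 1.0 6.2 w 0.0206
247.0 [0.04, -0.52, 0.03]
252.0 [0.13, -1.04, 0.06]
257.0 [0.26, -1.54, 0.08]
```

>>> {"name": "play_rows", "arguments": {
  "motion": [
    {"translation": [-0.51, 0.1, 0.03], "roll": 0, "fingers": 1},
    {"translation": [-1.04, 0.15, 0.06], "roll": 0, "fingers": 1},
    {"translation": [-1.56, 0.15, 0.08], "roll": 0, "fingers": 1}
  ]
}}

```text
clock: 11.37
eef_pos: [0.4898, -0.0145, 0.3025]
tool_rot: [0.929, -0.37, 0.004, 0.001]
ft_force: [3.4, -5.7, -1.2]
grip_width: 0.0204
```

>>> {"name": "play_rows", "arguments": {
  "motion": [
    {"translation": [-0.52, -0.04, 0.03], "roll": 0, "fingers": 1},
    {"translation": [-1.04, -0.13, 0.06], "roll": 0, "fingers": 1},
    {"translation": [-1.54, -0.26, 0.08], "roll": 0, "fingers": 1}
  ]
}}

```text
clock: 11.62
eef_pos: [0.4795, -0.0025, 0.3017]
tool_rot: [0.929, -0.37, 0.003, 0.002]
ft_force: [0.6, -7.6, 0.5]
grip_width: 0.0207
```

>>> {"name": "play_rows", "arguments": {
  "motion": [
    {"translation": [-0.49, -0.17, 0.03], "roll": 0, "fingers": 1},
    {"translation": [-0.97, -0.39, 0.06], "roll": 0, "fingers": 1},
    {"translation": [-1.43, -0.65, 0.08], "roll": 0, "fingers": 1}
  ]
}}

```text
clock: 11.87
eef_pos: [0.4726, 0.0121, 0.3008]
tool_rot: [0.929, -0.37, 0.002, 0.002]
ft_force: [-2.9, -7.9, 1.7]
grip_width: 0.0203
```

```bash
python3 plan.py
```

```text
t 11.87 pos [0.4726 0.0121 0.3008] R 60.8 ang 179.0 F [-2.9 -7.9  1.7] F rad,tan(resist) 5.2 6.6 w 0.0203
```

>>> {"name": "play_rows", "arguments": {
  "motion": [
    {"translation": [-0.5, -0.25, 0.03], "roll": 0, "fingers": 1},
    {"translation": [-0.91, -0.57, 0.06], "roll": 0, "fingers": 1},
    {"translation": [-1.28, -0.93, 0.08], "roll": 0, "fingers": 1}
  ]
}}

```text
clock: 12.12
eef_pos: [0.4698, 0.028, 0.2999]
tool_rot: [0.929, -0.37, 0.002, 0.002]
ft_force: [-1.5, -6.8, 0.9]
grip_width: 0.0206
```

```bash
sed -i 's/\.5305,\.0305/.5297,.0305/' plan.py; python3 plan.py
```

```text
t 12.12 pos [0.4698 0.028  0.2999] R 60.0 ang 194.3 F [-1.5 -6.8  0.9] F rad,tan(resist) 1.8 6.7 w 0.0206
```

>>> {"name": "play_rows", "arguments": {
  "motion": [
    {"translation": [-0.34, -0.4, 0.03], "roll": 0, "fingers": 1},
    {"translation": [-0.64, -0.82, 0.06], "roll": 0, "fingers": 1},
    {"translation": [-0.91, -1.28, 0.08], "roll": 0, "fingers": 1}
  ]
}}

```text
clock: 12.37
eef_pos: [0.4713, 0.0438, 0.2991]
tool_rot: [0.929, -0.37, 0.001, 0.002]
ft_force: [-4.3, -5.2, 1.6]
grip_width: 0.0201
```

```bash
python3 plan.py
```

```text
t 12.37 pos [0.4713 0.0438 0.2991] R 59.9 ang -150.4 F [-4.3 -5.2  1.6] F rad,tan(resist) 3.0 6.0 w 0.0201
```

>>> {"name": "play_rows", "arguments": {
  "motion": [
    {"translation": [-0.23, -0.47, 0.03], "roll": 0, "fingers": 1},
    {"translation": [-0.41, -0.96, 0.06], "roll": 0, "fingers": 1},
    {"translation": [-0.55, -1.47, 0.08], "roll": 0, "fingers": 1}
  ]
}}

```text
clock: 12.62
eef_pos: [0.4764, 0.0576, 0.2983]
tool_rot: [0.929, -0.37, 0.001, 0.003]
ft_force: [-6.4, -8.6, 4.7]
grip_width: 0.0204
```

```bash
python3 plan.py
```

```text
t 12.62 pos [0.4764 0.0576 0.2983] R 59.8 ang -136.3 F [-6.4 -8.6  4.7] F rad,tan(resist) 1.8 10.5 w 0.0204
```

>>> {"name": "play_rows", "arguments": {
  "motion": [
    {"translation": [-0.1, -0.51, 0.03], "roll": 0, "fingers": 1},
    {"translation": [-0.15, -1.04, 0.06], "roll": 0, "fingers": 1},
    {"translation": [-0.15, -1.56, 0.08], "roll": 0, "fingers": 1}
  ]
}}

```text
clock: 12.87
eef_pos: [0.4854, 0.0706, 0.2975]
tool_rot: [0.929, -0.37, -0.0, 0.003]
ft_force: [-10.0, -5.8, 5.6]
grip_width: 0.0206
```

```bash
python3 plan.py; for a in 242 257 272 287 302 317 332 347; do python3 plan.py $a $((a+15)) 3 | tail -3; done
```

```text
t 12.87 pos [0.4854 0.0706 0.2975] R 59.8 ang -121.2 F [-10.   -5.8   5.6] F rad,tan(resist) 3.6 11.0 w 0.0206
247.0 [0.04, -0.52, 0.03]
252.0 [0.13, -1.04, 0.06]
257.0 [0.26, -1.54, 0.08]
262.0 [0.17, -0.49, 0.03]
267.0 [0.39, -0.97, 0.06]
272.0 [0.65, -1.43, 0.08]
277.0 [0.3, -0.43, 0.03]
282.0 [0.63, -0.84, 0.06]
287.0 [1.0, -1.21, 0.08]
292.0 [0.4, -0.34, 0.03]
297.0 [0.82, -0.64, 0.06]
302.0 [1.28, -0.91, 0.08]
307.0 [0.47, -0.23, 0.03]
312.0 [0.96, -0.41, 0.06]
317.0 [1.47, -0.55, 0.08]
322.0 [0.51, -0.1, 0.03]
327.0 [1.04, -0.15, 0.06]
332.0 [1.56, -0.15, 0.08]
337.0 [0.52, 0.04, 0.03]
342.0 [1.04, 0.13, 0.06]
347.0 [1.54, 0.26, 0.08]
352.0 [0.49, 0.17, 0.03]
357.0 [0.97, 0.39, 0.06]
362.0 [1.43, 0.65, 0.08]
```

Touch is between 210° and 221°: tangential force jumped from about 6.3 to 10.5 N, then held at 11. I take 216° as the touch, so the target is 396°. Continuing.

```bash
python3 plan.py 242 322 16|tail -16; python3 plan.py 322 397 15 | tail -15
```

```text
247.0 [0.04, -0.52, 0.03]
252.0 [0.13, -1.04, 0.06]
257.0 [0.26, -1.54, 0.08]
262.0 [0.43, -2.04, 0.11]
267.0 [0.65, -2.51, 0.14]
272.0 [0.91, -2.97, 0.17]
277.0 [1.2, -3.4, 0.19]
282.0 [1.54, -3.81, 0.22]
287.0 [1.9, -4.18, 0.25]
292.0 [2.3, -4.52, 0.28]
297.0 [2.73, -4.82, 0.31]
302.0 [3.18, -5.09, 0.33]
307.0 [3.65, -5.31, 0.36]
312.0 [4.14, -5.5, 0.39]
317.0 [4.65, -5.64, 0.42]
322.0 [5.16, -5.73, 0.44]
327.0 [0.52, -0.05, 0.03]
332.0 [1.04, -0.05, 0.06]
337.0 [1.57, -0.01, 0.08]
342.0 [2.08, 0.07, 0.11]
347.0 [2.59, 0.2, 0.14]
352.0 [3.08, 0.38, 0.17]
357.0 [3.56, 0.6, 0.19]
362.0 [4.01, 0.85, 0.22]
367.0 [4.45, 1.15, 0.25]
372.0 [4.85, 1.48, 0.28]
377.0 [5.22, 1.85, 0.31]
382.0 [5.56, 2.25, 0.33]
387.0 [5.87, 2.67, 0.36]
392.0 [6.13, 3.12, 0.39]
397.0 [6.36, 3.6, 0.42]
```

>>> {"name": "play_rows", "arguments": {
  "motion": [
    {"translation": [0.04, -0.52, 0.03], "roll": 0, "fingers": 1},
    {"translation": [0.13, -1.04, 0.06], "roll": 0, "fingers": 1},
    {"translation": [0.26, -1.54, 0.08], "roll": 0, "fingers": 1},
    {"translation": [0.43, -2.04, 0.11], "roll": 0, "fingers": 1},
    {"translation": [0.65, -2.51, 0.14], "roll": 0, "fingers": 1},
    {"translation": [0.91, -2.97, 0.17], "roll": 0, "fingers": 1},
    {"translation": [1.2, -3.4, 0.19], "roll": 0, "fingers": 1},
    {"translation": [1.54, -3.81, 0.22], "roll": 0, "fingers": 1},
    {"translation": [1.9, -4.18, 0.25], "roll": 0, "fingers": 1},
    {"translation": [2.3, -4.52, 0.28], "roll": 0, "fingers": 1},
    {"translation": [2.73, -4.82, 0.31], "roll": 0, "fingers": 1},
    {"translation": [3.18, -5.09, 0.33], "roll": 0, "fingers": 1},
    {"translation": [3.65, -5.31, 0.36], "roll": 0, "fingers": 1},
    {"translation": [4.14, -5.5, 0.39], "roll": 0, "fingers": 1},
    {"translation": [4.65, -5.64, 0.42], "roll": 0, "fingers": 1},
    {"translation": [5.16, -5.73, 0.44], "roll": 0, "fingers": 1}
  ]
}}

```text
clock: 14.2
eef_pos: [0.5621, 0.0807, 0.2931]
tool_rot: [0.93, -0.368, -0.002, -0.001]
ft_force: [-9.4, 5.7, 3.3]
grip_width: 0.0203
```

```bash
python3 plan.py
```

```text
t 14.2 pos [0.5621 0.0807 0.2931] R 59.7 ang -40.4 F [-9.4  5.7  3.3] F rad,tan(resist) -0.3 11.0 w 0.0203
```

>>> {"name": "play_rows", "arguments": {
  "motion": [
    {"translation": [0.52, -0.05, 0.03], "roll": 0, "fingers": 1},
    {"translation": [1.04, -0.05, 0.06], "roll": 0, "fingers": 1},
    {"translation": [1.57, -0.01, 0.08], "roll": 0, "fingers": 1},
    {"translation": [2.08, 0.07, 0.11], "roll": 0, "fingers": 1},
    {"translation": [2.59, 0.2, 0.14], "roll": 0, "fingers": 1},
    {"translation": [3.08, 0.38, 0.17], "roll": 0, "fingers": 1},
    {"translation": [3.56, 0.6, 0.19], "roll": 0, "fingers": 1},
    {"translation": [4.01, 0.85, 0.22], "roll": 0, "fingers": 1},
    {"translation": [4.45, 1.15, 0.25], "roll": 0, "fingers": 1},
    {"translation": [4.85, 1.48, 0.28], "roll": 0, "fingers": 1},
    {"translation": [5.22, 1.85, 0.31], "roll": 0, "fingers": 1},
    {"translation": [5.56, 2.25, 0.33], "roll": 0, "fingers": 1},
    {"translation": [5.87, 2.67, 0.36], "roll": 0, "fingers": 1},
    {"translation": [6.13, 3.12, 0.39], "roll": 0, "fingers": 1},
    {"translation": [6.36, 3.6, 0.42], "roll": 0, "fingers": 1}
  ]
}}

```text
clock: 15.45
eef_pos: [0.5873, 0.0133, 0.2891]
tool_rot: [0.93, -0.367, 0.001, -0.005]
ft_force: [2.0, 13.0, 0.3]
grip_width: 0.0206
```

```bash
python3 plan.py
```

```text
t 15.45 pos [0.5873 0.0133 0.2891] R 60.1 ang 33.3 F [ 2.  13.   0.3] F rad,tan(resist) -1.8 13.0 w 0.0206
```

Crank is at 393° with 13 N tangential, as expected for about half a turn past touch. I'll add 3°, ease the tangential load, open and lift off.

>>> {"name": "play_rows", "arguments": {
  "motion": [
    {"translation": [0.07, 0.14, 0.01], "roll": 0, "fingers": 1},
    {"translation": [0.13, 0.27, 0.02], "roll": 0, "fingers": 1},
    {"translation": [0.13, 0.27, 0.02], "roll": 0, "fingers": 1}
  ]
}}

```text
clock: 15.7
eef_pos: [0.5863, 0.0101, 0.2889]
tool_rot: [0.93, -0.368, 0.001, -0.004]
ft_force: [0.0, 11.5, -1.0]
grip_width: 0.0208
```

```bash
python3 plan.py
```

```text
t 15.7 pos [0.5863 0.0101 0.2889] R 60.1 ang 36.5 F [ 0.  11.5 -1. ] F rad,tan(resist) -3.9 10.8 w 0.0208
```

>>> {"name": "play_rows", "arguments": {
  "motion": [
    {"translation": [-0.07, -0.14, 0], "roll": 0, "fingers": 1},
    {"translation": [-0.13, -0.27, 0], "roll": 0, "fingers": 1},
    {"translation": [-0.13, -0.27, 0], "roll": 0, "fingers": 1}
  ]
}}

```text
clock: 15.95
eef_pos: [0.5863, 0.0103, 0.2888]
tool_rot: [0.93, -0.368, 0.001, -0.001]
ft_force: [-1.5, 5.4, 2.5]
grip_width: 0.0202
```

```bash
python3 plan.py
```

```text
t 15.95 pos [0.5863 0.0103 0.2888] R 60.1 ang 36.3 F [-1.5  5.4  2.5] F rad,tan(resist) -3.2 4.6 w 0.0202
```

>>> {"name": "play_rows", "arguments": {
  "motion": [
    {"translation": [-0.05, -0.1, 0], "roll": 0, "fingers": 0},
    {"translation": [-0.05, -0.1, 0], "roll": 0, "fingers": 0},
    {"translation": [-0.05, -0.1, 0], "roll": 0, "fingers": 0},
    {"translation": [-0.05, -0.1, 0], "roll": 0, "fingers": 0},
    {"translation": [-0.05, -0.1, 0], "roll": 0, "fingers": 0},
    {"translation": [-0.05, -0.1, -1], "roll": 0, "fingers": 0},
    {"translation": [-0.05, -0.1, -3], "roll": 0, "fingers": 0},
    {"translation": [-0.05, -0.1, -6], "roll": 0, "fingers": 0},
    {"translation": [-0.05, -0.1, -8], "roll": 0, "fingers": 0},
    {"translation": [3, 4, -9], "roll": 0, "fingers": 0},
    {"translation": [6, 8, -9], "roll": 0, "fingers": 0},
    {"translation": [9, 11, -9], "roll": 0, "fingers": 0},
    {"translation": [9, 11, -9], "roll": 0, "fingers": 0},
    {"translation": [9, 11, -9], "roll": 0, "fingers": 0}
  ]
}}

```text
clock: 17.12
eef_pos: [0.5752, -0.1377, 0.3774]
tool_rot: [0.928, -0.372, 0.0, 0.001]
ft_force: [0.0, 1.0, -0.4]
grip_width: 0.0428
```

```bash
python3 - <<'E'
from h import *
snap('wrist','w4');snap('scene','s4');snap('side','d4'); o=bot.get_obs(); print(o['clock'],o['eef_pos'],o['ft_force'],o['grip_width'],proj('w4',[[.5863,.0103,.31]]))
w=cv2.imread('pics/w4.png');a=cv2.imread('pics/s4.png')[165:305,195:325];a=cv2.resize(a,(288,310),interpolation=cv2.INTER_CUBIC)
o=np.zeros((384,800,3),np.uint8);o[:,:512]=w;o[:310,512:]=a;cv2.imwrite('pics/c4.png',o)
E
```

```text
17.2667 [ 0.57562261 -0.13274934  0.37752779] [-0.21031479  0.2312197   0.79677864] 0.04233102535674586 [[103.27947763  41.00647475]]
```

View pics/c4.png

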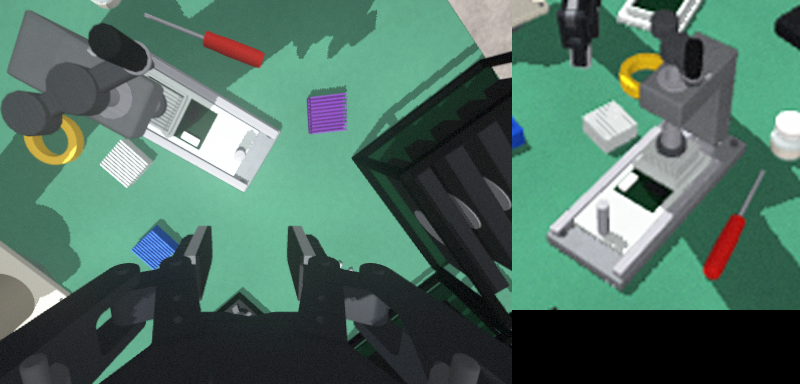

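The knob top is at about (104,40) against a predicted (103,41), so the crank stayed put. The tray is still home, the foot is down on the sink, and the other objects in view look undisturbed. The hand is clear.

```bash
python3 -c "
from workcell import bot
print(bot.job_done())"
```

```text
the job is handed in; nothing more can be done
None
```

The press is clamped and the job is handed in at about 17 s on the robot's clock. I have no verdict back.

- **Tray:** I pushed it by its post about 76 mm until it stopped moving and the force rose to about 22 N. The last pictures show it still home with the post free.
- **Touch:** I wound the crank clockwise from about 25°. The drag at the knob rose from about 6.3 N to 10.5 N between 210° and about 221°, so I took 216° as the touch.
- **Half turn more:** I stopped at about 396°, which is 180° past the touch, give or take about 6°. Drag peaked at about 13 N near the end, as the description predicts.
- **Letting go:** I eased the load, opened the fingers and lifted away. In the last picture the knob sits within a couple of pixels of where I left it. The foot is down on the heat sink, the wrist force is near zero, and the other objects in view look undisturbed.

No check failed. The only disagreement was my first estimate of the screw axis, off by about 1 mm, which showed as a sideways force while winding. I corrected it partway round.

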